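# Free a jar from the shaker clamp by lifting the ratchet pawl

## Task

The jar on the bench shaker is done: free it from the screw clamp. The ratchet pawl is bound behind a hooked tooth, so ease the crank clockwise just far enough for the pawl to come free, without crushing the jar, then swing the pawl out by its thumb pin, without wrenching it, until it flips over and stays out. Then wind the crank back anticlockwise until the pressure pad stands at least 5 mm clear of the jar's lid, leaving the jar on its mat and the beaker, lid and vial where they are.

Things in the scene. Friction and masses are not known exactly. Their poses are not given: they have to be found in the camera images.
- shaker: Bench can shaker, fixed: grey motor box 150 (x) x 210 (y) x 60 mm, platform, two columns at y = +-92 mm, cross head 52 (x) x 222 (y) mm with its top at z = 220. On the cross head: ratchet disc (90 mm, 16 hooked teeth), above it a crank, to the right the pawl. Origin: centre of the underside; x to the back, y left, z up. Figures in brackets elsewhere are mm in this frame.
- clamp_axis (a point): Point on the vertical axis of clamp screw, ratchet disc and crank, on top of the cross head (z = 220). Clockwise seen from above tightens (pad goes down), anticlockwise slackens; 10 mm of pad travel per turn.
- crank: Steel crank arm with knob; origin on the clamp axis at its underside (z = 235.5), its x along the arm, top of the arm at z = 245, end 72 mm from the axis. It is loose on the screw: it swings freely (well under 1 N at the knob) through up to 1.2 rad between two driving pins, and stands anywhere in that play at the start; then a pin takes the screw along (7 to 9 N at the knob).
- crank_grip (a point): Middle of the crank's upright black knob, 22 mm across, 48 mm tall (z 247 to 295, this point 271), 60 mm from the clamp axis. It spins freely on the arm, so the hand need not turn. From where the crank begins to drive clockwise, 0.09 rad more frees the pawl, up to 0.3 rad is harmless, beyond 0.4 rad crushes the jar. The screw stays where it is left.
- pawl_pin (a point): Centre of the top of the pawl's thumb pin: upright steel pin 11.6 mm across on the pawl's tail, standing 16 mm above it (z 230 to 246), 46 mm from the pivot. Pawl in the teeth: pin at about (41, -94); thrown out: about (53, -70). The tail under it is 13 mm wide, its top at z = 230.
- pawl_pivot (a point): Centre of the pawl's upright pivot, at about (8, -62), this point at z = 230; its screw head is 14 mm across and ends at z = 235. The pawl turns about the vertical through it.
- pawl (a joint): Turn of the pawl (rad), anticlockwise from above positive: about 0 with the nose seated in the teeth, 0.60 thrown out against its stop. An over-centre spring holds it at either end (about 1.5 N at the pin; it flips at 0.26). While the nose is bound under a hooked tooth the pawl stops solid below 0.1; more than 20 N on its nose (46 mm from the pivot) damages it.
- plate: Steel pressure plate (64 mm) with a rubber pad (56 mm across, 6 mm thick) under it, on the screw's lower end; it presses on the jar's lid and rises and falls without turning. Origin: centre of its underside. It squeezes the jar with about 25 N at the start; more than 45 N is too much.
- jar: Squat white screw-lid jar, 71 mm across, 83 mm tall, standing on the shaker's mat (mat top at z = 83) under the pad. Origin: centre of its underside.
- beaker: Small glass beaker, 68 mm across, 72 mm tall, on the bench to the right of the shaker; bystander. Origin: centre of its underside.
- lid: White screw lid lying open side up, 70 mm across, 16 mm tall, on the bench behind the shaker; bystander. Origin: centre of its underside.
- vial: Small vial, 25 mm across, 67 mm tall, on the bench behind the shaker; bystander. Origin: centre of its underside.
There are look-alikes about, which are no part of the job. Leave any orange or purple look-alike of the jar alone.

How it is judged:
By the outcome, as a careful person would: the job done as asked, in the order asked, and still so for the second after the job is handed in, with the robot touching nothing.
It also fails if it takes over 72 s, if anything falls off the work surface, if the arm or the gripper's body presses on something with over 40 N, if the wrist force passes 120 N, or if a joint passes its speed limit or range.

## Robot

A 7-joint arm with a two-finger parallel gripper is mounted at the origin on a cart in front of the work surface, level with it; the furniture and walls round the work are solid. World frame = base frame: x ahead of the robot, y to its left, z up, the work surface at z = 0. Lengths are in m, angles in degrees, forces in N, time in s.
With the tool pointing down it reaches from about 0.35 to 0.9 m from the base axis. Payload 19.9 kg.
Tool frame: the origin (TCP) lies on the mounting face of the last link; the fingertips stand 173 mm ahead of it and the grasp point (between the pads) lies 155 mm ahead of it (bot.hold_point_z is the distance from the TCP to the grasp point, in m); z points along the fingers, y is the line along which they close (so a half turn about z gives the same grasp; the last joint's range is limited). The gripper opens to 85 mm and grips with 20 to 120 N. Pads are 22 mm wide; open, the fingers measure 114 mm over their backs; the gripper's body (76 mm by 85 mm) begins 54 mm behind the grasp point. The pads swing forward as they close: fully open they stand 13 mm farther back than shut.
Start: joints at [69.586, 23.915, -0.59, 92.452, 0.269, 63.638, -3.037], TCP at [0.194, -0.594, 0.405] pointing down, gripper open.
Joint ranges: [-161.28, 161.28], [-22.2, 115.67], [-73.04, 71.86], [3.21, 147.25], [-68.34, 248.33], [10.77, 114.83], [-161.83, 161.83]. Speed limits (degrees/s): [108.29, 108.29, 136.94, 136.94, 172.46, 172.46, 172.46].

## Interface

Orientations are given as [roll, pitch, yaw] about the fixed x, y, z axes, in that order (R = Rz(yaw) Ry(pitch) Rx(roll)).
In Python, from rig import bot gives the robot as it stands. The module is installed in compiled form; this text tells all that it offers.
- The arm moves only by the tool arm_command, never from a script. Its argument "plan" is a list that holds one entry, the list of rows, each a list of 5 numbers: the finger opening in cm, from 0 to 8.54, then the shift along the tool's x, y, z in cm, then the turn about the tool's z in rad. A call has 1 to 12 rows; each row shifts and turns the commanded pose from where the row before left it, along the tool's axes as they then stand; what a row does not reach is not made up. A row lasts 1/12 s, in which the tool goes at most 41.7 mm and 7.16 degrees, less where a joint would pass 70% of its speed; a pose out of reach is approached as far as the arm can. A call is refused whole if a number of a shift passes 4.17 or a number of a turn 0.125, either way. A call with a gripper value outside its range is refused whole. The fingers move at their own pace and stop on an object; "squeeze" is the grip in N (left out, the last holds). Time passes only in rows, so rows that do not move let the fingers close. It gives the time, the measured TCP pose, the force, the opening and the grip force at its end, in the units of the state.
- bot.observe(): the state, without advancing time (a new reading comes with each control period).
- bot.read_camera(name): name is "scene" or "top"; returns a dict with "frame" (420x560x3 uint8, red, green, blue), "fx", "fy", "cx", "cy" (pixels), "eye" and "attitude" of the camera in the world. Camera axes: x right, y up, looking along -z (the intrinsics and any distortion apply to the point x, -y, -z); pixel columns grow to the right and rows downward; lengths in m; the calibration is good to about 2 mm. A picture is of the moment at which its call begins. There is no depth.
- bot.job_done(): hands the job in; it is judged then, once.
The state is a dict: "clock": time; "joint_pos": joint angles; "joint_vel": joint speeds; "joint_torque": joint torques, N m; "ee_pos": TCP position; "ee_rot": TCP orientation; "ft_force": force on the tool from outside, world axes, zero at the start; "moment": the same for the moment, N m; "finger_gap": finger opening in m; "gripper_force": force on a finger pad.
Only numpy, scipy, OpenCV 4.12 (cv2) and the standard library are available. Lean on these libraries where they do the work, as an engineer would, in place of code of your own. Each camera call takes 0.05 s, during which the arm holds its last target. There are 200 camera calls.

## Working session

There is one attempt and no reset: what is moved stays moved. The work goes in short steps, Python scripts to look and compute and a tool call to move; the robot and the scene stay as the last step left them, time stands still between calls to the robot, and variables do not carry over. Pictures are saved under pics/ and viewed, at most 10 in all, crops included, and the job is handed in when it is done.

Besides the shell and the picture viewer there is one more tool, called after "Emit:" by a JSON object that holds its "api" and its "payload", one argument or row to a line. arm_command: Moves the arm, as the interface text tells. Its arguments: {"type":"object","properties":{"plan":{"type":"array"},"squeeze":{"type":"number"}},"required":["plan"]}

```bash
mkdir -p pics; cat > h.py <<'E'
import numpy as np, cv2
from rig import bot
def save(n,out):
    d=bot.read_camera(n); cv2.imwrite(out,d["frame"][:,:,::-1]); np.savez(out[:-4]+'.npz',**{k:np.array(v) for k,v in d.items()}); return d
E
python3 - <<'E'
from h import *
a=save("scene","pics/s0.png");b=save("top","pics/t0.png")
for d in(a,b): print({k:v for k,v in d.items() if k!="frame"})
print(bot.observe())
E
```

```text
{'fx': 464.94868724628526, 'fy': 464.94868724628526, 'cx': 279.01864242383687, 'cy': 211.2564184344566, 'eye': array([ 1.04951424, -0.65700076,  0.70617875]), 'attitude': array([50.51758634,  0.88835702, 45.37909764])}
{'fx': 483.52535046247806, 'fy': 483.52535046247806, 'cx': 275.7541171851516, 'cy': 214.12767620834347, 'eye': array([ 0.39004233, -0.21721406,  0.98824373]), 'attitude': array([ 12.31646403,  -0.29181104, -81.20348456])}
{'clock': 0.1, 'joint_pos': array([69.58518752, 23.94516413, -0.58854225, 92.48144786,  0.26775087,
       63.63722357, -3.03864483]), 'joint_vel': array([ 0.06246148, -0.08747634,  0.02171256, -0.11181089,  0.03298478,
        0.01343478, -0.06363055]), 'joint_torque': array([ 3.52705225e-03, -8.65813780e+01,  6.81598317e-01, -4.35635591e+01,
        1.93386257e-02,  4.86978883e-03,  2.18730961e-04]), 'ee_pos': array([ 0.19347763, -0.59417791,  0.40412152]), 'ee_rot': array([-1.79937669e+02,  4.22150542e-03,  1.80332193e+01]), 'ft_force': array([-0.95344991, -0.09102329,  0.10620758]), 'moment': array([ 0.01552029,  0.0172804 , -0.02179666]), 'gripper_force': 0.0, 'finger_gap': 0.08545515334502032}
```

View pics/s0.png

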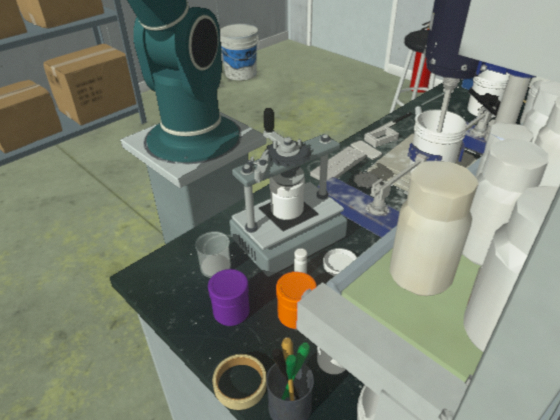

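View pics/t0.png

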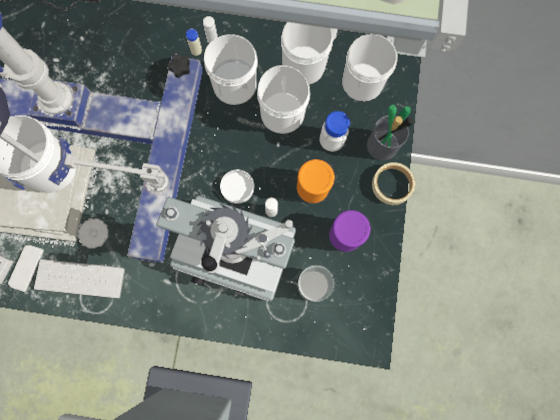

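The scene view shows the shaker at about (285,195), with the knob at (268,120). In the top view the cross head runs from (172,213) to (280,250), the axis is near (225,228), the knob is at (209,262), and the pawl is around (270,245). I'll zoom in on both.

```bash
python3 - <<'E'
import cv2,numpy as np
t=cv2.imread("pics/t0.png")[190:300,155:301];cv2.imwrite("pics/t0c.png",cv2.resize(t,None,fx=5.4,fy=5.4,interpolation=cv2.INTER_CUBIC))
s=cv2.imread("pics/s0.png")[100:205,225:345];cv2.imwrite("pics/s0c.png",cv2.resize(s,None,fx=5.6,fy=5.6,interpolation=cv2.INTER_CUBIC))
E
```

```text
(no output)
```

View pics/t0c.png

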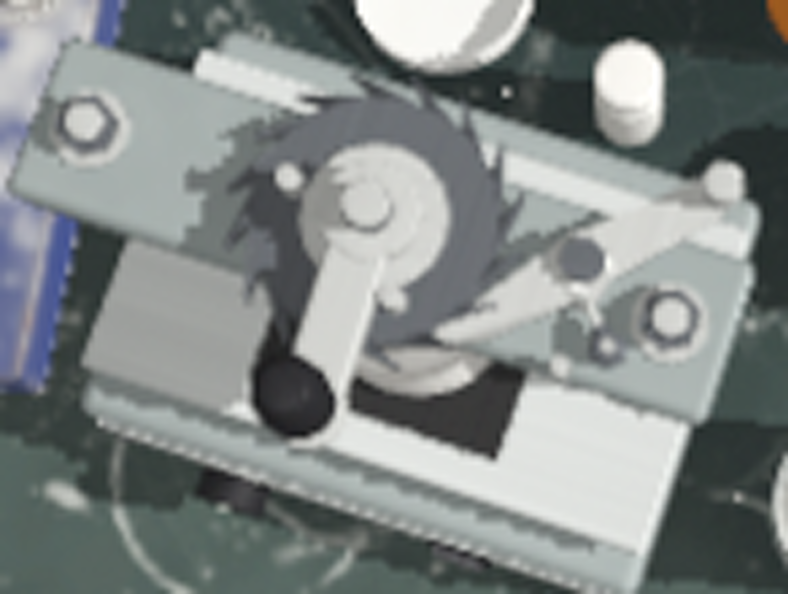

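View pics/s0c.png

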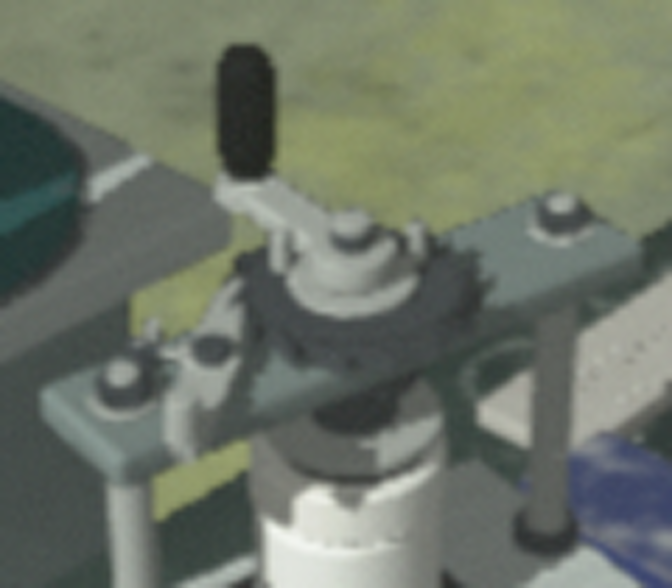

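The crop shows the driving pins at (288,178) and (395,298). The crank is almost at the anticlockwise pin, so there is about 1 rad of free swing clockwise. Next I'll fit the pose.

```bash
cat >> h.py <<'E'
from scipy.spatial.transform import Rotation as R
from scipy.optimize import least_squares
def proj(d,P):
    p=R.from_euler('xyz',d['attitude'],degrees=True).inv().apply(np.atleast_2d(P)-d['eye'])
    return np.c_[d['cx']+d['fx']*p[:,0]/-p[:,2], d['cy']-d['fy']*p[:,1]/-p[:,2]]
def ray(d,px,z):
    v=R.from_euler('xyz',d['attitude'],degrees=True).apply([(px[0]-d['cx'])/d['fx'],-(px[1]-d['cy'])/d['fy'],-1])
    return d['eye']+v*(z-d['eye'][2])/v[2]
E
cat > fit.py <<'E'
from h import *
T=dict(np.load("pics/t0.npz"));S=dict(np.load("pics/s0.npz"))
tp=lambda c:np.array(c)/5.4+[155,190]-.4
sp=lambda c:np.array(c)/5.6+[225,100]-.4
def res(q,full=False):
    x,y,a,zn,zs,th=q
    M=lambda p:np.array([x,y,0])+R.from_euler('z',a).apply(np.array(p)/1000)
    k=lambda z:[60*np.cos(th),60*np.sin(th),z]
    L=[('nutL',T,tp((87,122)),[0,92,zn]),('nutR',T,tp((672,318)),[0,-92,zn]),('scr',T,tp((365,205)),[0,0,zs]),
     ('pin',T,tp((725,180)),[41,-94,246]),('piv',T,tp((583,258)),[8,-62,235]),('knob',T,tp((295,392)),k(290)),
     ('cFL',T,tp((10,188)),[-26,111,220]),('cBL',T,tp((75,40)),[26,111,220]),('cFR',T,tp((705,415)),[-26,-111,220]),
     ('nutR',S,sp((125,372)),[0,-92,zn]),('nutL',S,sp((562,203)),[0,92,zn]),('piv',S,sp((213,346)),[8,-62,235]),('scr',S,sp((353,222)),[0,0,zs]),
     ('knobm',S,sp((246,115)),k(271))]
    r=np.array([proj(D,M(p))[0]-px for _,D,px,p in L])
    return (L,r,M,k) if full else r.ravel()
o=least_squares(res,[.4,-.2,-.2,228,250,3.5],loss='soft_l1')
L,r,M,k=res(o.x,True)
if __name__=="__main__":
    print(o.x)
    for l,e in zip(L,r): print(l[0],e.round(1))
    print('axis',M([0,0,220]),'knob',M(k(271)),'pin',M([41,-94,246]),'pout',M([53,-70,246]))
E
python3 fit.py
```

```text
[ 5.15923958e-01 -1.18913502e-01 -1.69821408e-01  2.31971051e+02
  2.56332628e+02  3.20355110e+00]
nutL [-0.5 -0.3]
nutR [ 0.2 -0.3]
scr [ 0.5 -0.6]
pin [-0.  -0.3]
piv [ 0.3 -0.3]
knob [-0.5 -0.2]
cFL [-1.5  0.3]
cBL [-1.9 -1.9]
cFR [0.2 2. ]
nutR [-0.8  0.4]
nutL [-0.3 -0.1]
piv [-0.4  0.2]
scr [-0.5  0.1]
knobm [-1.1  0.3]
axis [ 0.51592396 -0.1189135   0.22      ] knob [ 0.45627265 -0.11245427  0.271     ] pin [ 0.54044758 -0.21849057  0.246     ] pout [ 0.55633111 -0.19686389  0.246     ]
```

Emit:
{"api": "arm_command", "payload": {
  "plan": [
    [[8.5,0,0,-2.4,0.0787],[8.5,0,0,-2.4,0.0787],[8.5,0,0,-2.4,0.0787],[8.5,0,0,-2.4,0.0786],[8.5,1.3,-2.4,0,0],[8.5,1.3,-2.4,0,0],[8.5,1.3,-2.4,0,0],[8.5,1.3,-2.4,0,0],[8.5,1.3,-2.4,0,0],[8.5,1.3,-2.4,0,0],[8.5,1.3,-2.4,0,0],[8.5,1.3,-2.4,0,0]]
  ],
  "squeeze": 40
}}

```text
clock: 1.1
ee_pos: [0.2979, -0.4009, 0.5005]
ee_rot: [-180.0, 0.0, 0.0]
ft_force: [0.2, 0.4, 0.0]
finger_gap: 0.0849
gripper_force: 0.0
```

Emit:
{"api": "arm_command", "payload": {
  "plan": [
    [[8.5,1.3,-2.4,0,0],[8.5,1.3,-2.4,0,0],[8.5,1.3,-2.4,0,0],[8.5,1.3,-2.4,0,0],[8.5,1.3,-2.4,0,0],[8.5,1.3,-2.4,0,0],[8.5,1.3,-2.4,0,0],[8.5,1.3,-2.4,0,0],[8.5,1.3,-2.4,0,0],[8.5,1.3,-2.4,0,0],[8.5,0,0,0,0],[8.5,0,0,0,0]]
  ]
}}

```text
clock: 2.1
ee_pos: [0.4279, -0.1612, 0.5005]
ee_rot: [-180.0, 0.0, 0.2]
ft_force: [-0.5, -0.9, -0.7]
finger_gap: 0.085
gripper_force: 0.0
```

Emit:
{"api": "arm_command", "payload": {
  "plan": [
    [[8.5,1.42,-2.43,0,0],[8.5,1.42,-2.43,0,0],[8.5,0,0,0,0],[8.5,0,0,2.4,0],[8.5,0,0,2.4,0],[8.5,0,0,2.4,0],[6,0,0,0,0],[4,0,0,0,0],[3,0,0,0,0],[2,0,0,0,0],[1.5,0,0,0,0],[1.5,0,0,0,0]]
  ]
}}

```text
clock: 3.1
ee_pos: [0.4561, -0.1137, 0.4298]
ee_rot: [180.0, -0.1, 0.0]
ft_force: [-1.3, 0.4, 8.2]
finger_gap: 0.0208
gripper_force: 38.7
```

Emit:
{"api": "arm_command", "payload": {
  "plan": [
    [[1.5,0,0,0,0],[1.5,0,0,0,0],[1.5,0,0,0,0],[1.5,0,0,0,0]]
  ]
}}

```text
clock: 3.43
ee_pos: [0.4561, -0.1137, 0.4298]
ee_rot: [180.0, -0.1, 0.0]
ft_force: [-1.6, 0.1, 7.9]
finger_gap: 0.0212
gripper_force: 38.7
```

```bash
cat > arc.py <<'E'
import sys,numpy as np
# arc.py a b n : tool-frame rows (yaw 0) in cm for knob circle r=6.0
a,b,n=float(sys.argv[1]),float(sys.argv[2]),int(sys.argv[3])
t=np.linspace(a,b,n+1);p=6*np.c_[np.cos(t),np.sin(t)]
d=np.diff(p,axis=0);q=np.round(np.cumsum(d,0),2);d=np.diff(np.vstack([[0,0],q]),axis=0)
print([[1.5,round(x,2),round(-y,2),0,0] for x,y in d]); print(np.array([.5159,-.1189])+p[-1]/100)
E
python3 arc.py 3.055 2.255 10; python3 arc.py 2.255 1.755 10;
```

```text
[[1.5, np.float64(0.06), np.float64(-0.48), 0, 0], [1.5, np.float64(0.1), np.float64(-0.47), 0, 0], [1.5, np.float64(0.13), np.float64(-0.46), 0, 0], [1.5, np.float64(0.18), np.float64(-0.44), 0, 0], [1.5, np.float64(0.2), np.float64(-0.44), 0, 0], [1.5, np.float64(0.25), np.float64(-0.41), 0, 0], [1.5, np.float64(0.27), np.float64(-0.4), 0, 0], [1.5, np.float64(0.3), np.float64(-0.37), 0, 0], [1.5, np.float64(0.34), np.float64(-0.34), 0, 0], [1.5, np.float64(0.36), np.float64(-0.32), 0, 0]]
[ 0.47797663 -0.07240464]
[[1.5, np.float64(0.24), np.float64(-0.18), 0, 0], [1.5, np.float64(0.24), np.float64(-0.18), 0, 0], [1.5, np.float64(0.26), np.float64(-0.15), 0, 0], [1.5, np.float64(0.26), np.float64(-0.15), 0, 0], [1.5, np.float64(0.27), np.float64(-0.13), 0, 0], [1.5, np.float64(0.27), np.float64(-0.12), 0, 0], [1.5, np.float64(0.28), np.float64(-0.11), 0, 0], [1.5, np.float64(0.29), np.float64(-0.09), 0, 0], [1.5, np.float64(0.29), np.float64(-0.08), 0, 0], [1.5, np.float64(0.29), np.float64(-0.06), 0, 0]]
[ 0.50491018 -0.05991505]
```

Emit:
{"api": "arm_command", "payload": {
  "plan": [
    [[1.5,0,0,-0.1,0],[1.5,0.06,-0.48,0,0],[1.5,0.1,-0.47,0,0],[1.5,0.13,-0.46,0,0],[1.5,0.18,-0.44,0,0],[1.5,0.2,-0.44,0,0],[1.5,0,0,0,0],[1.5,0,0,0,0]]
  ]
}}

```text
clock: 4.1
ee_pos: [0.463, -0.0909, 0.43]
ee_rot: [180.0, -0.1, 0.0]
ft_force: [6.9, -3.1, -4.7]
finger_gap: 0.0209
gripper_force: 40.1
```

Emit:
{"api": "arm_command", "payload": {
  "plan": [
    [[1.5,0.25,-0.41,0,0],[1.5,0.27,-0.4,0,0],[1.5,0,0,0,0]]
  ]
}}

```text
clock: 4.35
ee_pos: [0.4684, -0.0826, 0.43]
ee_rot: [180.0, -0.1, 0.0]
ft_force: [7.6, -5.4, -6.0]
finger_gap: 0.021
gripper_force: 40.1
```

Emit:
{"api": "arm_command", "payload": {
  "plan": [
    [[1.5,0.34,-0.34,0,0],[1.5,0.34,-0.34,0,0],[1.5,0,0,0,0]]
  ]
}}

```text
clock: 4.6
ee_pos: [0.4753, -0.0755, 0.43]
ee_rot: [180.0, -0.1, 0.0]
ft_force: [3.4, -5.1, -2.0]
finger_gap: 0.0211
gripper_force: 40.5
```

Emit:
{"api": "arm_command", "payload": {
  "plan": [
    [[1.5,0.24,-0.18,0,0],[1.5,0,0,0,0]]
  ]
}}

```text
clock: 4.77
ee_pos: [0.4775, -0.0738, 0.43]
ee_rot: [180.0, -0.0, 0.0]
ft_force: [2.2, -3.0, -1.2]
finger_gap: 0.0211
gripper_force: 40.6
```

Emit:
{"api": "arm_command", "payload": {
  "plan": [
    [[1.5,0.25,-0.17,0,0],[1.5,0,0,0,0]]
  ]
}}

```text
clock: 4.93
ee_pos: [0.4799, -0.072, 0.4299]
ee_rot: [-180.0, -0.0, 0.0]
ft_force: [2.3, -2.2, 2.3]
finger_gap: 0.0211
gripper_force: 40.8
```

Emit:
{"api": "arm_command", "payload": {
  "plan": [
    [[1.5,0.25,-0.16,0,0],[1.5,0,0,0,0]]
  ]
}}

```text
clock: 5.1
ee_pos: [0.4823, -0.0703, 0.4299]
ee_rot: [-180.0, -0.0, 0.0]
ft_force: [1.2, -0.3, 4.1]
finger_gap: 0.0211
gripper_force: 41.0
```

Emit:
{"api": "arm_command", "payload": {
  "plan": [
    [[1.5,0.26,-0.15,0,0],[1.5,0,0,0,0]]
  ]
}}

```text
clock: 5.27
ee_pos: [0.4849, -0.0688, 0.4298]
ee_rot: [-180.0, -0.0, 0.0]
ft_force: [-1.0, 0.7, 5.2]
finger_gap: 0.0209
gripper_force: 41.2
```

Emit:
{"api": "arm_command", "payload": {
  "plan": [
    [[1.5,0.27,-0.14,0,0],[1.5,0,0,0,0]]
  ]
}}

```text
clock: 5.43
ee_pos: [0.4875, -0.0673, 0.4298]
ee_rot: [-180.0, -0.0, 0.0]
ft_force: [-1.1, 0.9, 5.5]
finger_gap: 0.0211
gripper_force: 41.3
```

Emit:
{"api": "arm_command", "payload": {
  "plan": [
    [[1.5,0.27,-0.13,0,0],[1.5,0,0,0,0]]
  ]
}}

```text
clock: 5.6
ee_pos: [0.4902, -0.066, 0.4298]
ee_rot: [-180.0, 0.0, 0.0]
ft_force: [-0.9, 1.8, 5.3]
finger_gap: 0.0209
gripper_force: 41.3
```

Emit:
{"api": "arm_command", "payload": {
  "plan": [
    [[1.5,0.27,-0.12,0,0],[1.5,0,0,0,0]]
  ]
}}

```text
clock: 5.77
ee_pos: [0.4929, -0.0648, 0.4298]
ee_rot: [-180.0, 0.0, 0.0]
ft_force: [-1.6, 2.4, 6.5]
finger_gap: 0.0208
gripper_force: 41.3
```

Emit:
{"api": "arm_command", "payload": {
  "plan": [
    [[1.5,0.28,-0.11,0,0],[1.5,0,0,0,0]]
  ]
}}

```text
clock: 5.93
ee_pos: [0.4958, -0.0637, 0.4298]
ee_rot: [-180.0, -0.0, 0.0]
ft_force: [-0.5, 2.6, 5.6]
finger_gap: 0.0209
gripper_force: 41.3
```

Emit:
{"api": "arm_command", "payload": {
  "plan": [
    [[1.5,0.28,-0.1,0,0],[1.5,0,0,0,0]]
  ]
}}

```text
clock: 6.1
ee_pos: [0.4986, -0.0627, 0.4298]
ee_rot: [-180.0, -0.0, 0.0]
ft_force: [-0.7, 2.2, 6.8]
finger_gap: 0.021
gripper_force: 41.3
```

Emit:
{"api": "arm_command", "payload": {
  "plan": [
    [[1.5,0.28,-0.1,0,0],[1.5,0,0,0,0]]
  ]
}}

```text
clock: 6.27
ee_pos: [0.501, -0.062, 0.4298]
ee_rot: [-180.0, 0.1, 0.0]
ft_force: [-4.5, 0.5, 9.3]
finger_gap: 0.021
gripper_force: 41.8
```

Emit:
{"api": "arm_command", "payload": {
  "plan": [
    [[1.5,0.29,-0.08,0,0],[1.5,0,0,0,0]]
  ]
}}

```text
clock: 6.43
ee_pos: [0.5038, -0.0613, 0.4297]
ee_rot: [180.0, 0.1, 0.0]
ft_force: [-6.1, -0.3, 9.9]
finger_gap: 0.0213
gripper_force: 41.9
```

Emit:
{"api": "arm_command", "payload": {
  "plan": [
    [[1.5,0.29,-0.07,0,0],[1.5,0,0,0,0],[1.5,0,0,0,0]]
  ]
}}

```text
clock: 6.68
ee_pos: [0.5066, -0.0607, 0.4298]
ee_rot: [180.0, 0.1, 0.0]
ft_force: [-5.0, -0.0, 8.6]
finger_gap: 0.0207
gripper_force: 41.8
```

Emit:
{"api": "arm_command", "payload": {
  "plan": [
    [[1.5,0.29,-0.06,0,0],[1.5,0.1,-0.02,0,0],[1.5,0,0,0,0]]
  ]
}}

```text
clock: 6.93
ee_pos: [0.5104, -0.0602, 0.4297]
ee_rot: [180.0, 0.1, -0.0]
ft_force: [-8.7, -2.2, 9.7]
finger_gap: 0.021
gripper_force: 41.9
```

```bash
python3 - <<'E'
from h import *
d=save("top","pics/t1.png"); cv2.imwrite("pics/t1c.png",cv2.resize(d["frame"][190:300,155:301,::-1],None,fx=5.4,fy=5.4,interpolation=cv2.INTER_CUBIC))
E
```

```text
(no output)
```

View pics/t1c.png

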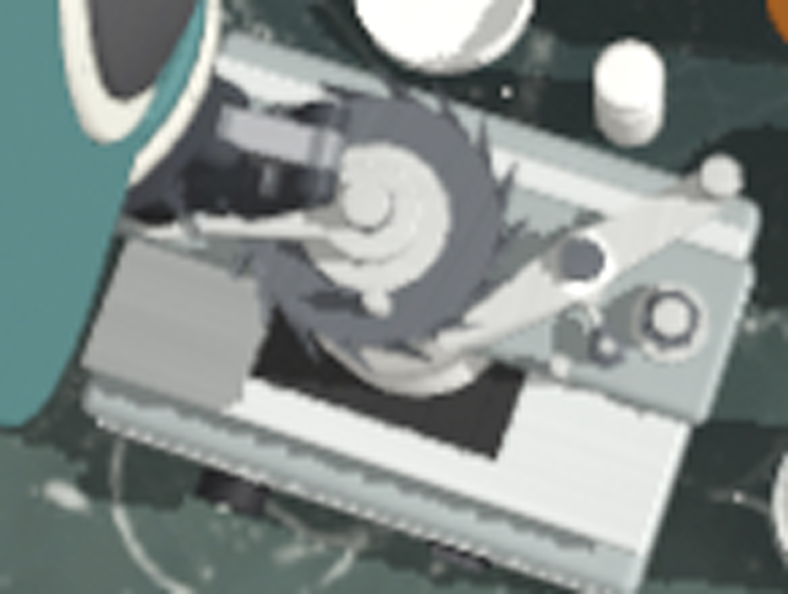

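Emit:
{"api": "arm_command", "payload": {
  "plan": [
    [[3,0,0,0,0],[4,0,0,0,0],[5,0,0,0,0],[5,0,0,0,0],[5,0,0,-2,0],[5,0,0,-2,0],[5,0,0,-2,0],[5,0,0,-2,0],[5,0.5,2.6,0,0],[5,0.5,2.6,0,0],[4,0.5,2.6,0,0],[4,0.5,2.6,0,0]]
  ]
}}

```text
clock: 7.98
ee_pos: [0.5308, -0.1651, 0.5097]
ee_rot: [180.0, 0.0, 0.0]
ft_force: [0.3, 0.1, 0.4]
finger_gap: 0.0401
gripper_force: 0.0
```

Emit:
{"api": "arm_command", "payload": {
  "plan": [
    [[3,0.5,2.6,0,0],[3,0.5,2.6,0,0],[2.4,0,0,0,0.1],[2.4,0,0,0,0.1],[2.4,0,0,0,0.1],[2.4,0,0,0,0.1],[2.4,0,0,0,0.1],[2.4,0,0,0,0.1],[2.4,0,0,0,0.033],[2.4,0,0,0,0]]
  ]
}}

```text
clock: 8.82
ee_pos: [0.5409, -0.2158, 0.5095]
ee_rot: [180.0, 0.0, -36.4]
ft_force: [0.3, -0.4, 0.4]
finger_gap: 0.024
gripper_force: 0.0
```

```bash
python3 - <<'E'
from h import *
o=bot.observe();print(o['ee_pos'],o['ee_rot'],o['finger_gap'],o['ft_force'])
a=np.radians(o['ee_rot'][2]);e=np.array([.5404,-.2185])-o['ee_pos'][:2]
print('tool shift cm',100*np.array([e@[np.cos(a),np.sin(a)],e@[np.sin(a),-np.cos(a)]]))
d=save("top","pics/t2.png"); cv2.imwrite("pics/t2c.png",cv2.resize(d["frame"][190:300,155:301,::-1],None,fx=5.4,fy=5.4,interpolation=cv2.INTER_CUBIC))
E
```

```text
[ 0.54085696 -0.21582049  0.50950081] [ 1.79997941e+02  2.10992836e-02 -3.63548003e+01] 0.023955866829589664 [ 0.32750101 -0.36463611  0.42350192]
tool shift cm [0.12203532 0.24288517]
```

View pics/t2c.png

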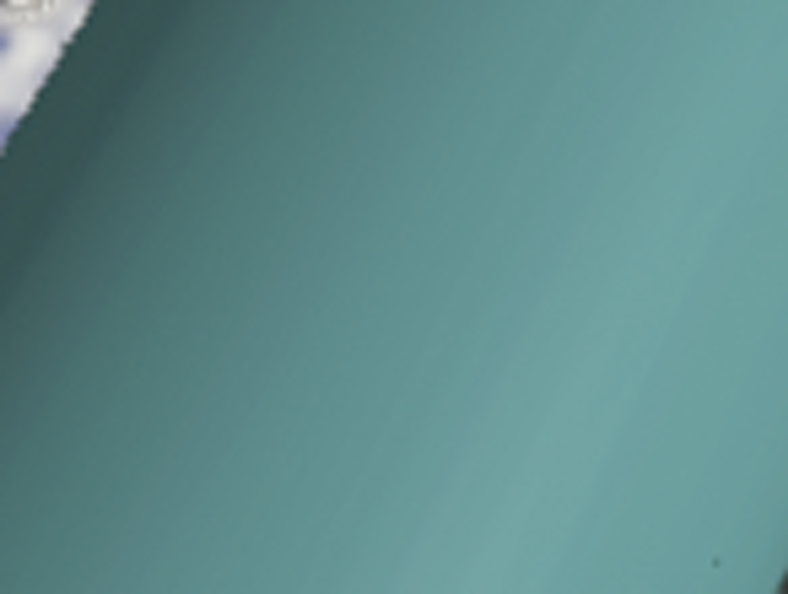

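The arm hides the scene in this view, so I'm using the earlier measurement: pin at crop (720,178), about (0.541, -0.2175). I'll descend straddling the pin.

Emit:
{"api": "arm_command", "payload": {
  "plan": [
    [[2.8,0.1,0.16,0,0],[2.8,0,0,2.5,0],[2.8,0,0,2.5,0],[2.8,0,0,2,0],[2.8,0,0,1,0],[2.8,0,0,0.5,0],[2.8,0,0,0.5,0],[2.8,0,0,0,0]]
  ]
}}

```text
clock: 9.53
ee_pos: [0.5407, -0.2179, 0.4197]
ee_rot: [-180.0, -0.0, -36.2]
ft_force: [-0.3, 0.3, -0.6]
finger_gap: 0.028
gripper_force: 0.0
```

```bash
python3 - <<'E'
from h import *
d=save("scene","pics/s3.png"); cv2.imwrite("pics/s3c.png",cv2.resize(d["frame"][100:205,225:345,::-1],None,fx=5.6,fy=5.6,interpolation=cv2.INTER_CUBIC))
E
```

```text
(no output)
```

View pics/s3c.png

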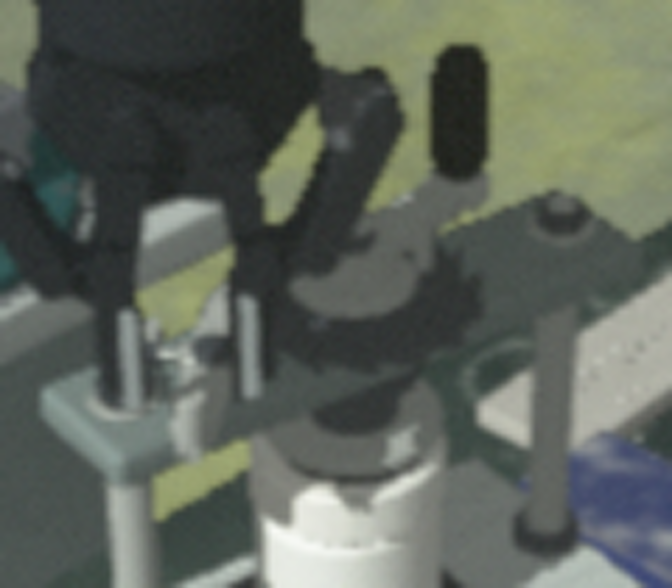

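Emit:
{"api": "arm_command", "payload": {
  "plan": [
    [[2.8,0,0,0.7,0],[2.8,0,0,0.7,0],[2.8,0,-0.4,0,0],[2.8,0,-0.3,0,0],[2.8,0,-0.2,0,0],[2.8,0,0,0,0]]
  ]
}}

```text
clock: 10.08
ee_pos: [0.5463, -0.2101, 0.4058]
ee_rot: [-180.0, -0.0, -36.2]
ft_force: [-0.8, -0.7, -0.7]
finger_gap: 0.0282
gripper_force: 0.4
```

Emit:
{"api": "arm_command", "payload": {
  "plan": [
    [[2.8,0,-0.15,0,0],[2.8,0,-0.15,0,0],[2.8,0,0,0,0]]
  ]
}}

```text
clock: 10.33
ee_pos: [0.5479, -0.208, 0.4058]
ee_rot: [-180.0, -0.0, -36.3]
ft_force: [0.7, -1.0, -1.0]
finger_gap: 0.0285
gripper_force: 0.3
```

Emit:
{"api": "arm_command", "payload": {
  "plan": [
    [[2.8,0,-0.15,0,0],[2.8,0,-0.15,0,0],[2.8,0,0,0,0]]
  ]
}}

```text
clock: 10.58
ee_pos: [0.5497, -0.2054, 0.4057]
ee_rot: [-180.0, 0.0, -36.2]
ft_force: [0.3, 0.4, -0.3]
finger_gap: 0.0281
gripper_force: 0.1
```

Emit:
{"api": "arm_command", "payload": {
  "plan": [
    [[2.8,0,-0.2,0,0],[2.8,0,-0.2,0,0],[2.8,0,0,0,0]]
  ]
}}

```text
clock: 10.83
ee_pos: [0.5521, -0.202, 0.4057]
ee_rot: [-180.0, 0.0, -36.2]
ft_force: [-0.1, -0.4, -0.8]
finger_gap: 0.0285
gripper_force: 0.0
```

Emit:
{"api": "arm_command", "payload": {
  "plan": [
    [[2.8,0,-0.2,0,0],[2.8,0,-0.2,0,0],[2.8,0,0,0,0]]
  ]
}}

```text
clock: 11.08
ee_pos: [0.5545, -0.1988, 0.4056]
ee_rot: [-180.0, 0.0, -36.2]
ft_force: [0.1, 1.1, 0.0]
finger_gap: 0.0283
gripper_force: 0.0
```

Emit:
{"api": "arm_command", "payload": {
  "plan": [
    [[2.8,0,-0.2,0,0],[2.8,0,-0.2,0,0],[2.8,0,0,0,0],[2.8,0,0,0,0]]
  ]
}}

```text
clock: 11.42
ee_pos: [0.5567, -0.1959, 0.4057]
ee_rot: [-180.0, 0.0, -36.3]
ft_force: [0.4, -0.7, -0.2]
finger_gap: 0.028
gripper_force: 0.0
```

```bash
python3 - <<'E'
from h import *
d=save("scene","pics/s4.png"); cv2.imwrite("pics/s4c.png",cv2.resize(d["frame"][100:205,225:345,::-1],None,fx=5.6,fy=5.6,interpolation=cv2.INTER_CUBIC))
E
```

```text
(no output)
```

View pics/s4c.png

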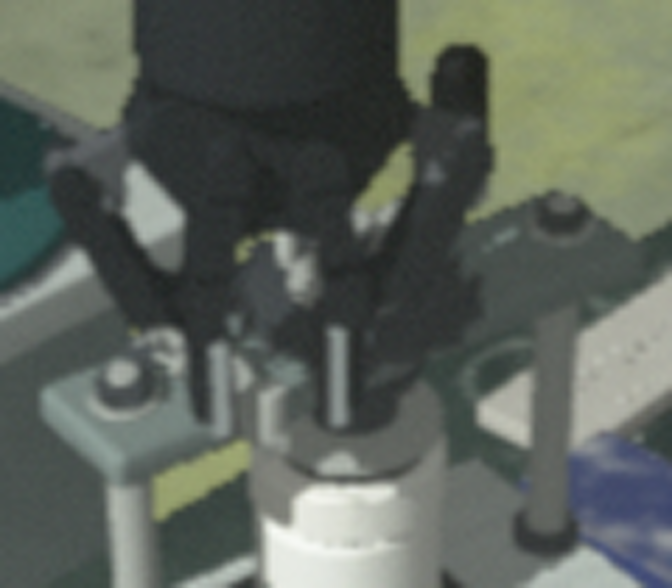

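The picture shows the pin centred between the fingers at (270,395) with no contact, at its thrown-out position, so the pawl has flipped. I'll go back up and locate the knob.

Emit:
{"api": "arm_command", "payload": {
  "plan": [
    [[2.8,0,0,-1,0],[2.8,0,0,-2,0],[2.8,0,0,-2.5,0],[3.5,0,0,-2.5,0],[5,0,0,-2.5,0],[5,0,0,0,-0.1],[5,0,0,0,-0.1],[5,0,0,0,-0.1],[5,0,0,0,-0.1],[5,0,0,0,-0.1],[5,0,0,0,-0.1],[5,0,0,0,-0.033]]
  ]
}}

```text
clock: 12.47
ee_pos: [0.5565, -0.1961, 0.5115]
ee_rot: [180.0, -0.0, 0.4]
ft_force: [-0.3, 0.3, -0.1]
finger_gap: 0.05
gripper_force: 0.0
```

```bash
python3 - <<'E'
from h import *
from fit import S,sp
k=ray(S,sp((461,112)),.271);print('knob',k, ray(S,sp((246,115)),.271))
v=k[:2]-[.5159,-.1189];print(np.hypot(*v),np.arctan2(v[1],v[0]))
o=bot.observe();print(o['ee_pos'],o['ee_rot'],o['finger_gap'])
d=save("scene","pics/s5.png"); cv2.imwrite("pics/s5c.png",cv2.resize(d["frame"][100:205,225:345,::-1],None,fx=5.6,fy=5.6,interpolation=cv2.INTER_CUBIC))
E
```

```text
knob [ 0.50914216 -0.05748215  0.271     ] [ 0.45703978 -0.11028957  0.271     ]
0.06178851672519113 1.6803860201224556
[ 0.55645884 -0.19614469  0.51154166] [ 1.79988373e+02 -2.40220393e-02  3.57343143e-01] 0.049997882868503686
```

View pics/s5c.png

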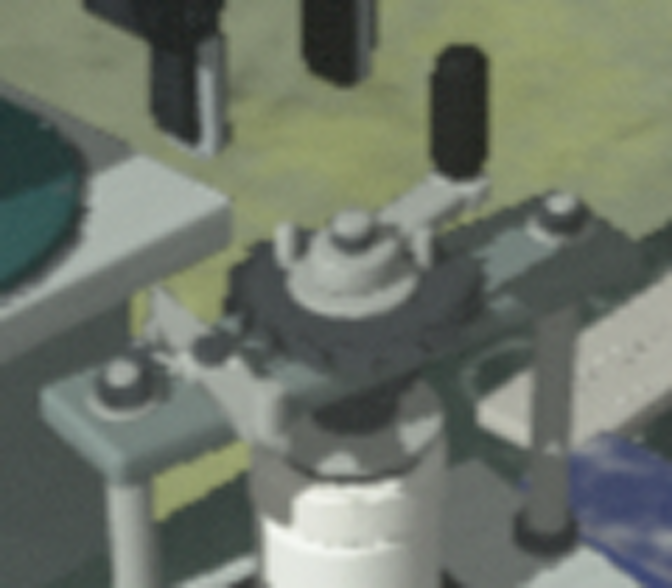

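The pawl is out: its tail is at (260,410) and its nose is clear of the disc. The knob is still at (461,112). Next I'll grip it and unwind.

Emit:
{"api": "arm_command", "payload": {
  "plan": [
    [[5,-0.78,-2.27,0,0],[5,-0.78,-2.27,0,0],[5,-0.78,-2.27,0,0],[5,-0.78,-2.27,0,0],[5,-0.78,-2.27,0,0],[5,-0.75,-2.24,0,0],[5,0,0,0,0],[5,0,0,2.4,0],[5,0,0,2.4,0],[5,0,0,2.4,0],[5,0,0,0.9,0],[5,0,0,0,0]]
  ]
}}

```text
clock: 13.52
ee_pos: [0.5099, -0.0605, 0.4285]
ee_rot: [-180.0, 0.2, -0.1]
ft_force: [-0.5, -0.5, 0.6]
finger_gap: 0.0499
gripper_force: 0.0
```

Emit:
{"api": "arm_command", "payload": {
  "plan": [
    [[4,0,0,0,0],[3,0,0,0,0],[2,0,0,0,0],[1.5,0,0,0,0],[1.5,0,0,0,0],[1.5,0,0,0,0]]
  ]
}}

```text
clock: 14.02
ee_pos: [0.5104, -0.0602, 0.4311]
ee_rot: [180.0, -0.1, -0.0]
ft_force: [0.1, -0.5, 7.1]
finger_gap: 0.021
gripper_force: 38.8
```

```bash
python3 - <<'E'
from h import *
o=bot.observe();v=o['ee_pos'][:2]-[.5159,-.1189];print(o['ee_pos'],np.hypot(*v),np.arctan2(v[1],v[0]))
E
python3 arc.py 1.665 2.865 12 | sed 's/np.float64//g'; python3 arc.py 2.865 4.065 12| sed 's/np.float64//g'; python3 arc.py 4.065 5.265 12| sed 's/np.float64//g';python3 arc.py 5.265 6.465 12| sed 's/np.float64//g'; python3 arc.py 6.465 7.665 12| sed 's/np.float64//g'; python3 arc.py 7.665 8.265 6| sed 's/np.float64//g'
```

```text
[ 0.51044788 -0.06020273  0.43108497] 0.05894993856011978 1.6634159157418205
[[1.5, (-0.59), (0.09), 0, 0], [1.5, (-0.59), (0.14), 0, 0], [1.5, (-0.56), (0.2), 0, 0], [1.5, (-0.54), (0.26), 0, 0], [1.5, (-0.51), (0.31), 0, 0], [1.5, (-0.48), (0.36), 0, 0], [1.5, (-0.45), (0.41), 0, 0], [1.5, (-0.39), (0.45), 0, 0], [1.5, (-0.36), (0.48), 0, 0], [1.5, (-0.3), (0.52), 0, 0], [1.5, (-0.25), (0.55), 0, 0], [1.5, (-0.19), (0.56), 0, 0]]
[ 0.45818051 -0.10251524]
[[1.5, (-0.13), (0.58), 0, 0], [1.5, (-0.08), (0.6), 0, 0], [1.5, (-0.02), (0.6), 0, 0], [1.5, (0.05), (0.6), 0, 0], [1.5, (0.1), (0.59), 0, 0], [1.5, (0.16), (0.58), 0, 0], [1.5, (0.22), (0.55), 0, 0], [1.5, (0.28), (0.54), 0, 0], [1.5, (0.32), (0.5), 0, 0], [1.5, (0.37), (0.47), 0, 0], [1.5, (0.42), (0.43), 0, 0], [1.5, (0.46), (0.38), 0, 0]]
[ 0.47971365 -0.16675967]
[[1.5, (0.5), (0.34), 0, 0], [1.5, (0.52), (0.28), 0, 0], [1.5, (0.56), (0.24), 0, 0], [1.5, (0.57), (0.17), 0, 0], [1.5, (0.59), (0.12), 0, 0], [1.5, (0.59), (0.06), 0, 0], [1.5, (0.6), (-0.0), 0, 0], [1.5, (0.6), (-0.07), 0, 0], [1.5, (0.59), (-0.12), 0, 0], [1.5
[... 400 characters left out ...]
6), 0, 0], [1.5, (-0.02), (-0.6), 0, 0], [1.5, (-0.08), (-0.59), 0, 0]]
[ 0.57491103 -0.10805112]
[[1.5, (-0.14), (-0.58), 0, 0], [1.5, (-0.19), (-0.57), 0, 0], [1.5, (-0.25), (-0.55), 0, 0], [1.5, (-0.31), (-0.51), 0, 0], [1.5, (-0.35), (-0.49), 0, 0], [1.5, (-0.4), (-0.44), 0, 0], [1.5, (-0.45), (-0.41), 0, 0], [1.5, (-0.48), (-0.35), 0, 0], [1.5, (-0.51), (-0.31), 0, 0], [1.5, (-0.55), (-0.26), 0, 0], [1.5, (-0.56), (-0.2), 0, 0], [1.5, (-0.58), (-0.14), 0, 0]]
[ 0.52717153 -0.05996824]
[[1.5, (-0.59), (-0.08), 0, 0], [1.5, (-0.6), (-0.03), 0, 0], [1.5, (-0.6), (0.04), 0, 0], [1.5, (-0.59), (0.1), 0, 0], [1.5, (-0.58), (0.15), 0, 0], [1.5, (-0.56), (0.21), 0, 0]]
[ 0.49192741 -0.06389713]
```

Emit:
{"api": "arm_command", "payload": {
  "plan": [
    [[1.5,-0.59,0.09,0,0],[1.5,-0.59,0.14,0,0],[1.5,-0.56,0.2,0,0],[1.5,-0.54,0.26,0,0],[1.5,-0.51,0.31,0,0],[1.5,-0.48,0.36,0,0],[1.5,-0.45,0.41,0,0],[1.5,-0.39,0.45,0,0],[1.5,-0.36,0.48,0,0],[1.5,-0.3,0.52,0,0],[1.5,-0.25,0.55,0,0],[1.5,-0.19,0.56,0,0]]
  ]
}}

```text
clock: 15.02
ee_pos: [0.4585, -0.1039, 0.4311]
ee_rot: [179.9, -0.2, -0.0]
ft_force: [7.9, -2.0, 5.0]
finger_gap: 0.021
gripper_force: 38.9
```

Emit:
{"api": "arm_command", "payload": {
  "plan": [
    [[1.5,-0.13,0.58,0,0],[1.5,-0.08,0.6,0,0],[1.5,-0.02,0.6,0,0],[1.5,0.05,0.6,0,0],[1.5,0.1,0.59,0,0],[1.5,0.16,0.58,0,0]]
  ]
}}

```text
clock: 15.52
ee_pos: [0.4594, -0.1382, 0.431]
ee_rot: [-179.9, -0.1, 0.1]
ft_force: [1.8, 9.1, 9.5]
finger_gap: 0.0211
gripper_force: 39.7
```

Emit:
{"api": "arm_command", "payload": {
  "plan": [
    [[1.5,0.22,0.55,0,0],[1.5,0.28,0.54,0,0],[1.5,0.32,0.5,0,0],[1.5,0.37,0.47,0,0],[1.5,0.42,0.43,0,0],[1.5,0.46,0.38,0,0]]
  ]
}}

```text
clock: 16.02
ee_pos: [0.4798, -0.1672, 0.4309]
ee_rot: [-180.0, -0.0, 0.0]
ft_force: [-4.3, 6.3, 13.1]
finger_gap: 0.0208
gripper_force: 40.0
```

Emit:
{"api": "arm_command", "payload": {
  "plan": [
    [[1.5,0.5,0.34,0,0],[1.5,0.52,0.28,0,0],[1.5,0.56,0.24,0,0],[1.5,0.57,0.17,0,0],[1.5,0.59,0.12,0,0],[1.5,0.59,0.06,0,0]]
  ]
}}

```text
clock: 16.52
ee_pos: [0.5129, -0.1799, 0.4309]
ee_rot: [180.0, -0.0, -0.0]
ft_force: [-8.0, 0.9, 14.3]
finger_gap: 0.021
gripper_force: 40.0
```

Emit:
{"api": "arm_command", "payload": {
  "plan": [
    [[1.5,0.6,0,0,0],[1.5,0.6,-0.07,0,0],[1.5,0.59,-0.12,0,0],[1.5,0.57,-0.18,0,0],[1.5,0.55,-0.23,0,0],[1.5,0.53,-0.29,0,0]]
  ]
}}

```text
clock: 17.02
ee_pos: [0.5472, -0.1718, 0.431]
ee_rot: [179.9, -0.0, -0.1]
ft_force: [-7.0, -4.6, 11.3]
finger_gap: 0.0208
gripper_force: 40.0
```

Emit:
{"api": "arm_command", "payload": {
  "plan": [
    [[1.5,0.49,-0.34,-0.1,0],[1.5,0.46,-0.39,0,0],[1.5,0.42,-0.43,0,0],[1.5,0.37,-0.47,0,0],[1.5,0.32,-0.51,0,0],[1.5,0.27,-0.53,0,0]]
  ]
}}

```text
clock: 17.52
ee_pos: [0.5708, -0.1458, 0.4314]
ee_rot: [179.9, -0.1, -0.1]
ft_force: [5.0, -11.7, -0.8]
finger_gap: 0.0208
gripper_force: 39.7
```

Emit:
{"api": "arm_command", "payload": {
  "plan": [
    [[1.5,0.22,-0.56,0,0],[1.5,0.16,-0.58,0,0],[1.5,0.1,-0.59,0,0],[1.5,0.04,-0.6,0,0],[1.5,-0.02,-0.6,0,0],[1.5,-0.08,-0.59,0,0]]
  ]
}}

```text
clock: 18.02
ee_pos: [0.5755, -0.1097, 0.4315]
ee_rot: [179.9, -0.2, -0.1]
ft_force: [12.2, -6.4, -4.8]
finger_gap: 0.0209
gripper_force: 39.5
```

Emit:
{"api": "arm_command", "payload": {
  "plan": [
    [[1.5,-0.14,-0.58,0,0],[1.5,-0.19,-0.57,0,0],[1.5,-0.25,-0.55,0,0],[1.5,-0.31,-0.51,0,0],[1.5,-0.35,-0.49,0,0],[1.5,-0.4,-0.44,0,0]]
  ]
}}

```text
clock: 18.52
ee_pos: [0.5589, -0.0775, 0.4315]
ee_rot: [180.0, -0.2, 0.0]
ft_force: [9.5, -1.5, -4.1]
finger_gap: 0.021
gripper_force: 39.5
```

Emit:
{"api": "arm_command", "payload": {
  "plan": [
    [[1.5,-0.45,-0.41,0,0],[1.5,-0.48,-0.35,0,0],[1.5,-0.51,-0.31,0,0],[1.5,-0.55,-0.26,0,0],[1.5,-0.56,-0.2,0,0],[1.5,-0.58,-0.14,0,0]]
  ]
}}

```text
clock: 19.02
ee_pos: [0.5273, -0.0609, 0.4314]
ee_rot: [180.0, -0.1, -0.0]
ft_force: [7.9, -1.6, -2.9]
finger_gap: 0.0209
gripper_force: 39.5
```

Emit:
{"api": "arm_command", "payload": {
  "plan": [
    [[1.5,-0.59,-0.08,0,0],[1.5,-0.6,-0.03,0,0],[1.5,-0.6,0.04,0,0],[1.5,-0.59,0.1,0,0],[1.5,-0.58,0.15,0,0],[1.5,-0.56,0.21,0,0]]
  ]
}}

```text
clock: 19.52
ee_pos: [0.4921, -0.0651, 0.4314]
ee_rot: [180.0, -0.2, -0.0]
ft_force: [11.2, -4.1, -5.5]
finger_gap: 0.0207
gripper_force: 39.4
```

Emit:
{"api": "arm_command", "payload": {
  "plan": [
    [[1.5,-0.54,0.26,0,0],[1.5,-0.51,0.31,0,0],[1.5,-0.48,0.36,0,0],[1.5,-0.45,0.41,0,0],[1.5,-0.39,0.45,0,0],[1.5,0,0,0,0]]
  ]
}}

```text
clock: 20.02
ee_pos: [0.4684, -0.0838, 0.4314]
ee_rot: [180.0, -0.2, -0.1]
ft_force: [10.4, -8.2, -7.5]
finger_gap: 0.0211
gripper_force: 39.7
```

Emit:
{"api": "arm_command", "payload": {
  "plan": [
    [[3,0,0,0,0],[4,0,0,0,0],[5,0,0,0,0],[5,0,0,0,0],[5,0,0,-2,0],[5,0,0,-2.5,0],[5,0,0,-2.5,0],[5,0,0,-2.5,0],[5,-1.5,2,-1,0],[5,-1.5,2,-1,0],[5,-1.5,2,0,0],[5,0,0,0,0]]
  ]
}}

```text
clock: 21.02
ee_pos: [0.4209, -0.1459, 0.5463]
ee_rot: [179.9, -0.0, -0.3]
ft_force: [0.8, -0.5, 0.2]
finger_gap: 0.0499
gripper_force: 0.0
```

```bash
python3 - <<'E'
from h import *
d=save("scene","pics/s6.png"); a=cv2.imread("pics/s0.png")
f=lambda i:cv2.resize(i[110:225,225:325],None,fx=4,fy=4,interpolation=cv2.INTER_CUBIC)
cv2.imwrite("pics/s6c.png",np.hstack([f(a),f(d["frame"][:,:,::-1])]))
E
```

```text
(no output)
```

View pics/s6c.png

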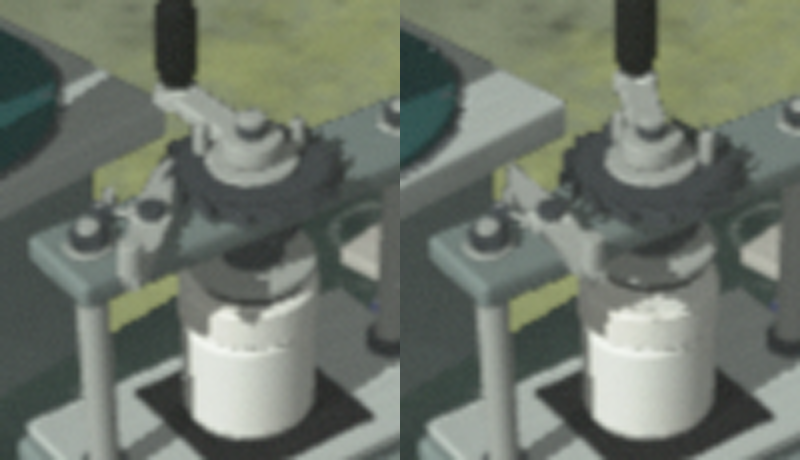

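The pad has risen: its rim moved from row 300 to about 287 in the crop, roughly 8 mm, which matches about 5.8 rad of driven unwinding. The pawl is still out and the jar is on its mat. The arm is clear, so I'm handing in.

```bash
python3 -c "
from rig import bot
print(bot.job_done())"
```

```text
the job is handed in; nothing more can be done
None
```

I handed the job in at about 21 s: the pawl is thrown out and holding, and the pad stands an estimated 7–8 mm clear of the lid (worked out from crank turns and the camera picture, not measured directly). The jar is still on its mat, and I never touched the beaker, lid or vial.

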